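# Slide the dosing bottle into its rack bay

### The job

The tall blue bottle with the red cap stands out on the boiler-room bench. Do not pick it up: push it along the bench, touching it only low down on its blue part so that it slides upright and does not tip, into the one empty bay of the grey rack (green spot on the bench) until it stands fully home against the back plate. Leave the two bottles already in the rack and everything else on the bench where they are.

Things in the scene. Friction and masses are not known exactly. Their poses are not given: they have to be found in the camera images.
- bottle: the bottle to push: loose, upright, round, 56 mm diameter, 240 mm tall, 0.5 to 0.75 kg, centre of mass about 100 mm up; blue up to 110 mm, white above (tapering from 170 mm), red 32 mm cap. Tips if pushed more than about 40 mm above the bench. A hand pointing straight down may hit its white part: lean the hand back from it. Origin at the centre of its underside, z up.
- spot: flat green disc, 50 mm diameter, on the bench in the rack's empty bay (any of the three). Origin at its centre, at bench height: where the bottle's origin lies when home (1 mm short of touching the back plate). Its y axis is level and points out of the bay's mouth, so the bottle goes in along -y; x runs along the rack across the bays; z up.
- rack: grey steel rack fixed to the bench, 246 mm along its x, no floor. Three bays 80 mm apart (x = -80, 0, 80 mm), 74 mm clear between 6 mm side walls 45 mm high; mouths face its +y. Back plate's face at y = -28 mm, 55 mm high; side walls end at y = +15 mm, so a bottle that is home sticks 13 mm out of its bay. Origin on the bench, mid-rack.
- grey_bottle: as tall and wide as the blue bottle (56 mm diameter, 240 mm tall), grey lower body, white upper half and black cap, already standing in one of the three bays. Origin at the centre of its underside, z up. A neighbour: leave it.
- orange_bottle: as tall and wide as the blue bottle (56 mm diameter, 240 mm tall), orange lower body, white upper half and black cap, already standing in one of the three bays. Origin at the centre of its underside, z up. A neighbour: leave it.
- bottle_top: the white upper part and red cap of the blue bottle, from 110 mm to 240 mm above its underside, moulded in one with it: not to be touched. Origin at the same point as bottle.
- paste: loose tin of jointing paste, 74 mm diameter, 40 mm tall, yellow lid; bystander. Origin at the centre of its underside.
- mug: loose blue mug, 80 mm diameter, 90 mm tall; bystander. Origin at the centre of its underside.
- wrench: loose steel wrench lying flat on the bench, about 180 mm long; bystander. Origin on its underside near the middle.
- plug: loose brass pipe plug, 44 mm diameter, 45 mm tall; bystander. Origin at the centre of its underside.
- fittings: loose red plastic tray of brass fittings, 160 x 110 mm, 50 mm tall; bystander. Origin at the centre of its underside.

How it is judged:
At the end, for the whole second after the job is handed in: The blue bottle stands upright (within 3 degrees) on the bench, at rest, in the bay with the green spot: its centre within 8 mm of the spot's centre along the bay and within 18 mm across it (y of bottle in the frame of spot between -0.008 and 0.008 m and x of bottle in the frame of spot between -0.018 and 0.018 m and angle between bottle's own z axis and vertical below 0.05 rad and height (world z) of bottle below 0.004 m and linear speed of bottle below 0.02 m/s); the robot touches nothing.
It fails at once if the blue bottle tips: it leans more than 11 degrees (angle between bottle's own z axis and vertical above 0.2 rad).
It fails at once if the blue bottle is lifted off the bench (underside centre more than 12 mm up) (height (world z) of bottle above 0.012 m).
It fails at once if the robot touches the blue bottle above its blue part (contact force between any of the fingers, the arm and bottle_top above 0.5 N).
It fails at once if a bottle already in the rack is moved more than 20 mm or leans more than 11 degrees (distance of any of grey_bottle, orange_bottle from where it was at the start of the episode above 0.02 m or angle between any of grey_bottle, orange_bottle's own z axis and vertical above 0.2 rad).
It fails at once if the paste tin, mug, wrench, brass plug or fittings tray is moved more than 20 mm (distance of any of paste, mug, wrench, plug, fittings from where it was at the start of the episode above 0.02 m).
It also fails if it takes over 64 s, if anything falls off the work surface, if the arm or the gripper's body presses on something with over 40 N, if the wrist force passes 120 N, or if a joint passes its speed limit or range.

### The arm

A 7-joint arm with a two-finger parallel gripper is mounted at the origin on the work surface. World frame = base frame: x ahead of the robot, y to its left, z up, the work surface at z = 0. Lengths are in m, angles in rad, forces in N, time in s.
With the tool pointing down it reaches from about 0.425 to 1.025 m from the base axis. Payload 9.4 kg.
Tool frame: the origin (TCP) lies between the finger pads; the fingertips stand 19 mm ahead of it and the grasp point (between the pads) is the TCP; z points along the fingers, y is the line along which they close (so a half turn about z gives the same grasp; the last joint's range is limited). The gripper opens to 93 mm and grips with 3 to 60 N. Pads are 15 mm wide; open, the fingers measure 128 mm over their backs; the gripper's body (75 mm by 188 mm) begins 65 mm behind the grasp point.
Start: joints at [1.128, 0.599, -0.003, 1.599, 0.002, 0.943, -0.08], TCP at [0.259, -0.677, 0.238] pointing down, gripper open.
Joint ranges: [-2.57, 2.57], [-0.35, 1.97], [-1.29, 1.29], [0.11, 2.56], [-1.05, 4.19], [0.11, 1.86], [-2.63, 2.63]. Speed limits (rad/s): [2.22, 2.22, 3.01, 3.01, 3.14, 3.14, 3.14].

### API

Orientations are given as a unit quaternion [w, x, y, z].
In Python, from station import status, optics, ticket gives the robot as it stands.
- The arm moves only by the tool step_arm, never from a script. Its argument "rows" is a list of rows, each a list of 3 entries, a list of its own where there are three numbers: the shift along the tool's x, y, z in units of 150 mm (1.0 is 150 mm), then the turn, a rotation vector about the tool's x, y, z in units of pi/2 rad (1.0 is pi/2 rad), then the opening, from 0 (shut) to 1 (fully open). In form: [[[tx, ty, tz], [rx, ry, rz], fingers], ...]. A call has 1 to 20 rows; each row shifts and turns the commanded pose from where the row before left it, along the tool's axes as they then stand; what a row does not reach is not made up. A row lasts 1/10 s, in which the tool goes at most 50 mm and 8.59 degrees, less where a joint would pass 70% of its speed; a pose out of reach is approached as far as the arm can. A call with a number of a shift or a turn outside -1 to 1 is refused whole. A call with a gripper value outside its range is refused whole. The fingers move at their own pace and stop on an object; "grip_force" is the grip in N (left out, the last holds). Time passes only in rows, so rows that do not move let the fingers close. It gives the time, the measured TCP pose, the force, the opening and the grip force at its end, in the units of the state.
- status.read_state(): the state, without advancing time (a new reading comes with each control period).
- optics.camera(name): name is "scene" or "top" or "wrist"; returns a dict with "image" (384x512x3 uint8, blue, green, red), "fx", "fy", "cx", "cy" (pixels), "R" (3x3) and "t" (3): a world point X has camera coordinates R X + t. Camera axes: x right, y down, z forward; pixel columns grow to the right and rows downward; lengths in m; the calibration is good to about 2 mm. A picture is of the moment at which its call begins. There is no depth.
- ticket.close_job(): hands the job in; it is judged then, once.
The state is a dict: "t": time; "joints": joint angles; "qvel": joint speeds; "tau": joint torques, N m; "position": TCP position; "tcp_rot": TCP orientation; "force": force on the tool from outside, world axes, zero at the start; "moment": the same for the moment, N m; "finger_gap": finger opening in m; "finger_force": force on a finger pad.
Only numpy, scipy, OpenCV 4.12 (cv2) and the standard library are available. Lean on these libraries where they do the work, as an engineer would, in place of code of your own. Each camera call takes 0.05 s, during which the arm holds its last target. There are 200 camera calls.

## Working session

There is one attempt and no reset: what is moved stays moved. The work goes in short steps, Python scripts to look and compute and a tool call to move; the robot and the scene stay as the last step left them, time stands still between calls to the robot, and variables do not carry over. Pictures are saved under pics/ and viewed, at most 10 in all, crops included, and the job is handed in when it is done.

Besides the shell and the picture viewer there is one more tool, called after "Call:" by a JSON object that holds its "name" and its "arguments", one argument or row to a line. step_arm: Moves the arm, as the interface text tells. Its arguments: {"type":"object","properties":{"rows":{"type":"array"},"grip_force":{"type":"number"}},"required":["rows"]}

```bash
mkdir -p pics; ls
python3 - <<'E'
from station import status, optics
import cv2
for n in ("scene","top"):
    c=optics.camera(n); cv2.imwrite(f"pics/{n}0.png",cv2.resize(c["image"],(800,600)))
    print(n,c["fx"],c["fy"],c["cx"],c["cy"],c["R"],c["t"])
print(status.read_state())
E
```

```text
pics
scene 365.9947508558257 365.9947508558257 260.69210384985877 193.7168004614441 [[ 0.56984183  0.82174113 -0.00466978]
 [ 0.67590975 -0.47193091 -0.56606292]
 [-0.46736099  0.31940998 -0.82434881]] [-0.29207609 -0.40593483  1.20583289]
top 400.44422420114074 400.44422420114074 259.5180130963918 191.97902530861464 [[ 0.02350231 -0.99970002 -0.00689231]
 [-0.99536075 -0.02275579 -0.09348348]
 [ 0.09329859  0.00905741 -0.99559697]] [-0.06491422  0.62133549  1.04910366]
{'t': 0.1, 'joints': array([ 1.12830537,  0.60003815, -0.00249469,  1.60001837,  0.00179385,
        0.9428798 , -0.07975407]), 'qvel': array([ 1.07398995e-04, -4.13504665e-03,  5.27041007e-08, -6.25128838e-04,
        9.41492229e-04, -1.83251330e-04, -8.64824103e-04]), 'tau': array([ 4.53623448e-03, -7.66554952e+01,  1.50184348e+00, -2.52937639e+01,
       -5.22666564e-02,  1.36023149e-02,  6.23081542e-05]), 'position': array([ 0.25914973, -0.67668812,  0.23686329]), 'tcp_rot': array([-6.42339580e-04,  9.83315462e-01,  1.81907259e-01, -1.94247215e-04]), 'force': array([-0.07011563,  0.12309987, -1.37022099]), 'moment': array([ 0.00310373, -0.02047692,  0.00174862]), 'finger_force': 0.0, 'finger_gap': 0.09305313523614663}
```

View pics/scene0.png

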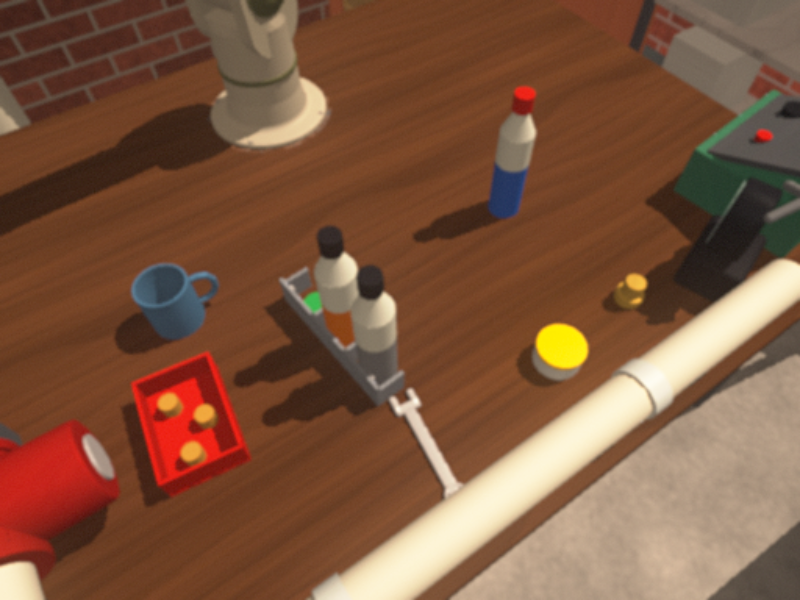

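View pics/top0.png

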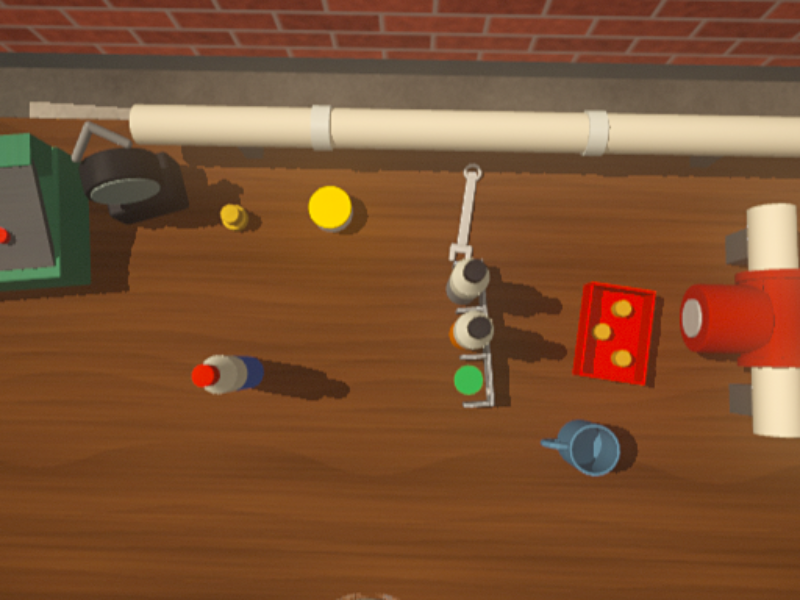

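The top view shows the bottle on the left (base about 247,372; cap 204,375), the green spot at (468,380) in the lowest bay, and the rack mouth facing image-left (+y). The orange and grey bottles stand above the spot and the mug is to its right. I'll enlarge crops for precision.

```bash
cat > h.py <<'E'
import numpy as np, cv2
from station import status, optics
def ray(c,u,v,z):
    R,t=np.array(c["R"]),np.array(c["t"]); o=-R.T@t
    d=R.T@np.array([(u-c["cx"])/c["fx"],(v-c["cy"])/c["fy"],1]); return o+d*(z-o[2])/d[2]
def proj(c,X):
    p=np.array(c["R"])@np.array(X)+c["t"]; return c["fx"]*p[0]/p[2]+c["cx"],c["fy"]*p[1]/p[2]+c["cy"]
E
python3 - <<'E'
from h import *
t=optics.camera("top"); s=optics.camera("scene")
k=1/1.5625
for n,u,v,z in [("spot",468,380,0),("cap",204,375,.24),("plug",234,217,.04),("paste",330,207,.04),("mug",594,447,.09),("tray",616,333,.05),("wrench end",461,252,0),("graycap",475,271,.24),("orcap",480,328,.24)]:
    print(n,ray(t,u*k,v*k,z).round(4))
for n,u,v,z in [("spot",314,302,0),("cap",524,95,.24)]: print("scene",n,ray(s,u*k,v*k,z).round(4))
im=t["image"]
hsv=cv2.cvtColor(im,cv2.COLOR_BGR2HSV)
m=cv2.inRange(hsv,(50,120,80),(75,255,255)); m[:,:200]=0
n,l,st,ce=cv2.connectedComponentsWithStats(m); i=1+st[1:,4].argmax(); print("spot cc",st[i],ce[i],ray(t,*ce[i],0))
a=cv2.resize(im[150:275,265:340],None,fx=4.8,fy=4.8,interpolation=cv2.INTER_CUBIC)
b=cv2.resize(im[210:270,105:185],None,fx=5,fy=5,interpolation=cv2.INTER_CUBIC)
o=np.zeros((600,770,3),np.uint8); o[:a.shape[0],:a.shape[1]]=a; o[:b.shape[0],365:365+b.shape[1]]=b
cv2.imwrite("pics/crop.png",o)
E
```

```text
spot [ 0.4875 -0.1627  0.    ]
cap [0.4932 0.2215 0.24  ]
plug [0.759  0.2494 0.04  ]
paste [0.7802 0.0838 0.04  ]
mug [ 0.3896 -0.3555  0.09  ]
tray [ 0.5731 -0.4049  0.05  ]
wrench end [ 0.7134 -0.147   0.    ]
graycap [ 0.6455 -0.148   0.24  ]
orcap [ 0.5665 -0.1559  0.24  ]
scene spot [ 0.4841 -0.1644  0.    ]
scene cap [0.501  0.2188 0.24  ]
spot cc [291 234  18  18 262] [299.38549618 242.6870229 ] [ 0.48886031 -0.16231485  0.        ]
```

View pics/crop.png

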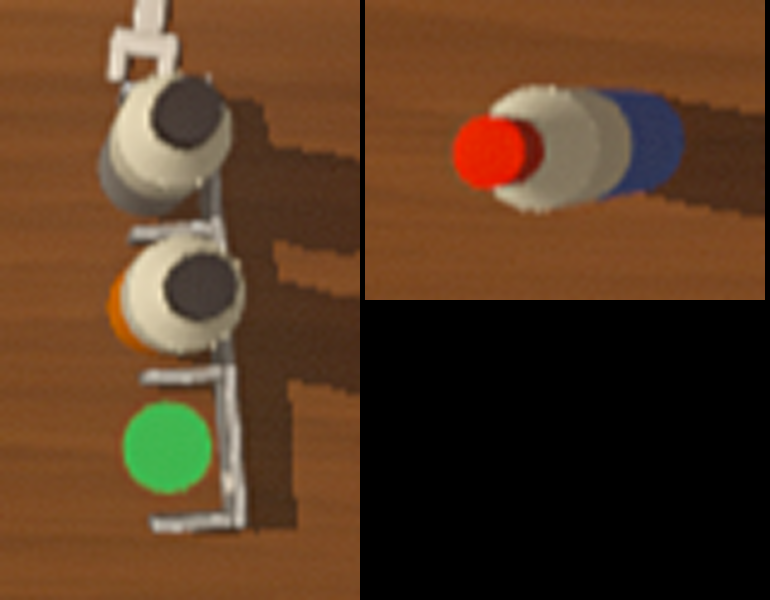

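The crop confirms that the bay is clear and the rack is turned about 5°: the bay walls run from (150,524) to (240,520), and the bottle caps and spot line up with that. The plan is to rise, yaw the hand, carry it over behind the bottle, lean it 45°, and push with two fingers at a 30 mm gap.

Call:
{"name": "step_arm", "arguments": {
  "rows": [
    [[0, 0, -0.28], [0, 0, 0], 0.32],
    [[0, 0, -0.28], [0, 0, 0], 0.32],
    [[0, 0, -0.28], [0, 0, 0], 0.32],
    [[0, 0, -0.28], [0, 0, 0], 0.32],
    [[0, 0, -0.28], [0, 0, 0], 0.32],
    [[0, 0, 0], [0, 0, -0.0914], 0.32],
    [[0, 0, 0], [0, 0, -0.0914], 0.32],
    [[0, 0, 0], [0, 0, -0.0914], 0.32],
    [[0, 0, 0], [0, 0, -0.0914], 0.32],
    [[0, 0, 0], [0, 0, -0.0914], 0.32],
    [[0, 0, 0], [0, 0, -0.0914], 0.32],
    [[0, 0, 0], [0, 0, -0.0914], 0.32],
    [[0, 0, 0], [0, 0, -0.0914], 0.32],
    [[0, 0, 0], [0, 0, -0.0914], 0.32]
  ]
}}

```text
t: 1.6
position: [0.2592, -0.6769, 0.4474]
tcp_rot: [-0.0, 0.673, 0.739, 0.0]
force: [0.7, -0.1, 0.2]
finger_gap: 0.0299
finger_force: 0.0
```

```bash
cat >> h.py <<'E'
from scipy.spatial.transform import Rotation as Ro
def rot(s): return Ro.from_quat(np.roll(s["tcp_rot"],-1))
def rel(X):
    s=status.read_state(); R=rot(s); print("t",s["t"],"pos",s["position"].round(4),"force",s["force"].round(2),"gap",s["finger_gap"],"\n",R.as_matrix().round(3),"\njoints",s["joints"].round(2))
    print("tool units",(R.inv().apply(np.array(X)-s["position"])/.15).round(3))
m=np.array([-.087,.996,0])
E
python3 - <<'E'
from h import *
t=optics.camera("top"); print("base",ray(t,168.6,238,0)-[0,-.0,0], "edge; centre = edge + .028 in y")
s=optics.camera("scene"); print(proj(s,[.495,.2205,0]),proj(s,[.495,.2205,.11]))
rel([.49,.35,.45])
E
```

```text
base [0.49310908 0.19577325 0.        ] edge; centre = edge + .028 in y
(np.float64(320.6531779321614), np.float64(132.27386471162825)) (np.float64(326.1540642010526), np.float64(102.55294558937058))
t 1.7 pos [ 0.259  -0.677   0.4473] force [-0.23  0.53 -0.79] gap 0.029731841175023938 
 [[-0.089  0.996 -0.   ]
 [ 0.996  0.089  0.001]
 [ 0.001 -0.    -1.   ]] 
joints [ 1.29  0.48 -0.29  1.31  0.13  1.37  1.1 ]
tool units [ 6.683  2.142 -0.014]
```

Call:
{"name": "step_arm", "arguments": {
  "rows": [
    [[0.1, 0.3, 0], [0, 0, 0], 0.32],
    [[0.1, 0.3, 0], [0, 0, 0], 0.32],
    [[0.1, 0.3, 0], [0, 0, 0], 0.32],
    [[0.1, 0.3, 0], [0, 0, 0], 0.32],
    [[0.1, 0.3, 0], [0, 0, 0], 0.32],
    [[0.1, 0.3, 0], [0, 0, 0], 0.32],
    [[0.1, 0.34, 0], [0, 0, 0], 0.32],
    [[0.3, 0, 0], [0, 0, 0], 0.32],
    [[0.3, 0, 0], [0, 0, 0], 0.32],
    [[0.3, 0, 0], [0, 0, 0], 0.32],
    [[0.3, 0, 0], [0, 0, 0], 0.32],
    [[0.3, 0, 0], [0, 0, 0], 0.32],
    [[0.3, 0, 0], [0, 0, 0], 0.32],
    [[0.3, 0, 0], [0, 0, 0], 0.32],
    [[0.3, 0, 0], [0, 0, 0], 0.32],
    [[0.3, 0, 0], [0, 0, 0], 0.32],
    [[0.3, 0, 0], [0, 0, 0], 0.32],
    [[0.3, 0, 0], [0, 0, 0], 0.32],
    [[0.3, 0, 0], [0, 0, 0], 0.32],
    [[0.3, 0, 0], [0, 0, 0], 0.32]
  ]
}}

```text
t: 3.7
position: [0.5155, 0.0388, 0.4479]
tcp_rot: [0.0, 0.678, 0.735, 0.0]
force: [1.0, -0.5, -0.8]
finger_gap: 0.0297
finger_force: 0.0
```

```bash
python3 -c "
from h import *
rel([.49,.35,.45])"
```

```text
t 3.7 pos [0.5155 0.0388 0.4479] force [ 1.   -0.53 -0.83] gap 0.029738155887331048 
 [[-0.082  0.997  0.001]
 [ 0.997  0.082 -0.   ]
 [-0.     0.001 -1.   ]] 
joints [ 0.27  0.19 -0.55  1.75  0.11  1.23 -0.23]
tool units [ 2.082  0.    -0.014]
```

Call:
{"name": "step_arm", "arguments": {
  "rows": [
    [[0.3, 0, 0], [0, 0, 0], 0.32],
    [[0.3, 0, 0], [0, 0, 0], 0.32],
    [[0.3, 0, 0], [0, 0, 0], 0.32],
    [[0.3, 0, 0], [0, 0, 0], 0.32],
    [[0.3, 0, 0], [0, 0, 0], 0.32],
    [[0.3, 0, 0], [0, 0, 0], 0.32],
    [[0.3, 0, 0], [0, 0, 0], 0.32],
    [[0, 0, 0], [0, -0.08, 0], 0.32],
    [[0, 0, 0], [0, -0.08, 0], 0.32],
    [[0, 0, 0], [0, -0.08, 0], 0.32],
    [[0, 0, 0], [0, -0.08, 0], 0.32],
    [[0, 0, 0], [0, -0.08, 0], 0.32],
    [[0, 0, 0], [0, -0.08, 0], 0.32],
    [[0, 0, 0], [0, 0, 0], 0.32],
    [[0, 0, 0], [0, 0, 0], 0.32]
  ]
}}

```text
t: 5.2
position: [0.4882, 0.3523, 0.4463]
tcp_rot: [0.264, 0.631, 0.689, -0.241]
force: [-0.2, -0.0, 0.8]
finger_gap: 0.0297
finger_force: 0.0
```

```bash
python3 -c "
from h import *
b=np.array([.496,.221,0])
rel(b+.10*m+[0,0,.15]); rel(b+.10*m+[0,0,.03])"
```

```text
t 5.2 pos [0.4882 0.3523 0.4463] force [-0.16 -0.05  0.8 ] gap 0.029744141038501086 
 [[-0.065  0.996  0.059]
 [ 0.742  0.088 -0.665]
 [-0.667  0.001 -0.745]] 
joints [-0.76  0.54 -0.33  1.41  0.55  1.86 -1.03]
tool units [ 1.162 -0.025  1.612]
t 5.2 pos [0.4882 0.3523 0.4463] force [-0.16 -0.05  0.8 ] gap 0.029744141038501086 
 [[-0.065  0.996  0.059]
 [ 0.742  0.088 -0.665]
 [-0.667  0.001 -0.745]] 
joints [-0.76  0.54 -0.33  1.41  0.55  1.86 -1.03]
tool units [ 1.696 -0.026  2.207]
```

Call:
{"name": "step_arm", "arguments": {
  "rows": [
    [[0.12, 0, 0.16], [0, 0, 0], 0.32],
    [[0.12, 0, 0.16], [0, 0, 0], 0.32],
    [[0.12, 0, 0.16], [0, 0, 0], 0.32],
    [[0.12, 0, 0.16], [0, 0, 0], 0.32],
    [[0.12, 0, 0.16], [0, 0, 0], 0.32],
    [[0.12, 0, 0.16], [0, 0, 0], 0.32],
    [[0.12, 0, 0.16], [0, 0, 0], 0.32],
    [[0.12, 0, 0.16], [0, 0, 0], 0.32],
    [[0.12, 0, 0.16], [0, 0, 0], 0.32],
    [[0.12, 0, 0.16], [0, 0, 0], 0.32],
    [[0, 0, 0], [0, 0, 0], 0.32]
  ]
}}

```text
t: 6.3
position: [0.4911, 0.322, 0.1458]
tcp_rot: [0.261, 0.632, 0.688, -0.243]
force: [0.3, 0.6, 0.3]
finger_gap: 0.03
finger_force: 0.0
```

```bash
python3 -c "
from h import *
b=np.array([.496,.221,0])
rel(b+.10*m+[0,0,.03])
c=optics.camera('top'); cv2.imwrite('pics/t1.png',cv2.resize(c['image'],(800,600)))"
```

```text
t 6.3 pos [0.4911 0.322  0.1458] force [0.32 0.6  0.27] gap 0.030003583450217593 
 [[-0.064  0.997  0.052]
 [ 0.742  0.082 -0.665]
 [-0.667 -0.004 -0.745]] 
joints [-0.73  0.8  -0.31  1.72  0.63  1.37 -1.31]
tool units [ 0.51  -0.023  0.58 ]
```

View pics/t1.png

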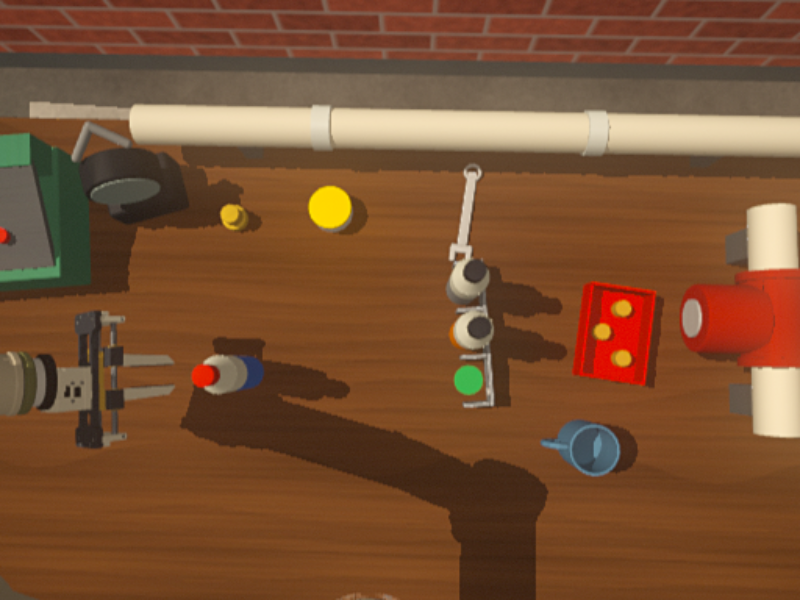

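The hand is in line with the bottle: fingertips at (172,360/392), bottle cap at (204,375). Nothing else has moved. I'll descend.

Call:
{"name": "step_arm", "arguments": {
  "rows": [
    [[0.064, -0.003, 0.072], [0, 0, 0], 0.32],
    [[0.064, -0.003, 0.072], [0, 0, 0], 0.32],
    [[0.064, -0.003, 0.072], [0, 0, 0], 0.32],
    [[0.064, -0.003, 0.072], [0, 0, 0], 0.32],
    [[0.064, -0.003, 0.072], [0, 0, 0], 0.32],
    [[0.064, -0.003, 0.072], [0, 0, 0], 0.32],
    [[0.064, -0.003, 0.072], [0, 0, 0], 0.32],
    [[0.064, -0.002, 0.072], [0, 0, 0], 0.32],
    [[0, 0, 0], [0, 0, 0], 0.32],
    [[-0.05, 0, 0.0445], [0, 0, 0], 0.32],
    [[-0.05, 0, 0.0445], [0, 0, 0], 0.32],
    [[-0.05, 0, 0.0445], [0, 0, 0], 0.32],
    [[-0.05, 0, 0.0445], [0, 0, 0], 0.32],
    [[0, 0, 0], [0, 0, 0], 0.32]
  ]
}}

```text
t: 7.75
position: [0.4916, 0.281, 0.0331]
tcp_rot: [0.264, 0.631, 0.688, -0.243]
force: [0.5, -0.0, -0.8]
finger_gap: 0.0298
finger_force: 0.0
```

```bash
python3 -c "
from h import *
b=np.array([.496,.221,0])
rel(b+.05*m+[0,0,.03])
c=optics.camera('top'); a=c['image'][180:280,60:190]; s=optics.camera('scene'); d=s['image'][40:150,280:410]
o=np.zeros((450,800,3),np.uint8); a=cv2.resize(a,None,fx=3,fy=3,interpolation=2); d=cv2.resize(d,None,fx=3,fy=3,interpolation=2)
o[:a.shape[0],:390]=a; o[:d.shape[0],400:790]=d; cv2.imwrite('pics/t2.png',o)"
```

```text
t 7.75 pos [0.4916 0.281  0.0331] force [ 0.53 -0.05 -0.76] gap 0.029791911390321734 
 [[-0.064  0.996  0.057]
 [ 0.74   0.086 -0.667]
 [-0.67  -0.001 -0.743]] 
joints [-0.72  0.93 -0.27  1.82  0.73  1.18 -1.42]
tool units [-0.037 -0.006  0.061]
```

View pics/t2.png

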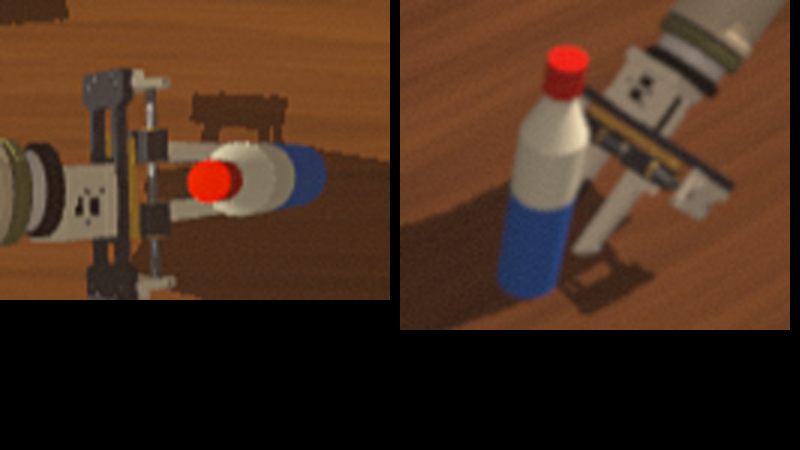

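The fingers stand either side of the bottle axis, low and just behind the blue part; the hand is well clear of the white part. I'll start the push.

Call:
{"name": "step_arm", "arguments": {
  "rows": [
    [[-0.02, 0, 0.0178], [0, 0, 0], 0.32],
    [[-0.02, 0, 0.0178], [0, 0, 0], 0.32],
    [[-0.02, 0, 0.0178], [0, 0, 0], 0.32],
    [[-0.01, 0, 0.0089], [0, 0, 0], 0.32],
    [[-0.01, 0, 0.0089], [0, 0, 0], 0.32],
    [[-0.01, 0, 0.0089], [0, 0, 0], 0.32],
    [[-0.01, 0, 0.0089], [0, 0, 0], 0.32],
    [[-0.01, 0, 0.0089], [0, 0, 0], 0.32],
    [[-0.015, -0.003, 0.0134], [0, 0, 0], 0.32],
    [[-0.02, -0.004, 0.0178], [0, 0, 0], 0.32],
    [[-0.025, -0.006, 0.0223], [0, 0, 0], 0.32],
    [[-0.03, -0.007, 0.0267], [0, 0, 0], 0.32],
    [[-0.03, -0.007, 0.0267], [0, 0, 0], 0.32],
    [[-0.03, -0.007, 0.0267], [0, 0, 0], 0.32]
  ]
}}

```text
t: 9.25
position: [0.4905, 0.23, 0.0326]
tcp_rot: [0.264, 0.631, 0.689, -0.242]
force: [0.3, 2.9, -1.3]
finger_gap: 0.0296
finger_force: 1.4
```

```bash
cat >> h.py <<'E'
sp=np.array([.4885,-.1625,0]); X=np.array([.996,.087,0])
def look(n):
    rel(sp+.042*m+[0,0,.033]); p=status.read_state()["position"]-sp
    print("TCP along",(p@m).round(4),"lateral",(p@X).round(4))
    c=optics.camera("top"); s=optics.camera("scene"); k=[]
    for q in (c,s):
        h=cv2.cvtColor(q["image"],cv2.COLOR_BGR2HSV); mk=(cv2.inRange(h,(0,180,130),(6,255,255))|cv2.inRange(h,(174,180,130),(180,255,255)))
        _,l,st,ce=cv2.connectedComponentsWithStats(mk)
        for i in range(1,len(st)):
            P=ray(q,*ce[i],.235)
            if 25<st[i,4]<500 and .4<P[0]<.6 and -.25<P[1]<.3:
                e=P-sp; print("cap",st[i,4],P.round(4),"along",(e@m).round(4),"lat",(e@X).round(4))
    cv2.imwrite(n,cv2.resize(c["image"],(800,600)))
E
python3 -c "
from h import *
look('pics/t3.png')"
```

```text
t 9.25 pos [0.4905 0.23   0.0326] force [ 0.27  2.86 -1.25] gap 0.02960077296489645 
 [[-0.066  0.996  0.057]
 [ 0.74   0.087 -0.666]
 [-0.669 -0.001 -0.743]] 
joints [-0.68  0.9  -0.25  1.91  0.77  1.11 -1.44]
tool units [-1.73  -0.242  1.554]
TCP along 0.3908 lateral 0.0361
cap 172 [0.4922 0.1893 0.235 ] along 0.3501 lat 0.0343
cap 144 [0.4957 0.1869 0.235 ] along 0.3474 lat 0.0375
```

Call:
{"name": "step_arm", "arguments": {
  "rows": [
    [[-0.02, -0.004, 0.0178], [0, 0, 0], 0.32],
    [[-0.03, -0.0075, 0.0267], [0, 0, 0], 0.32],
    [[-0.03, -0.0075, 0.0267], [0, 0, 0], 0.32],
    [[-0.03, -0.0075, 0.0267], [0, 0, 0], 0.32],
    [[-0.03, -0.0075, 0.0267], [0, 0, 0], 0.32],
    [[-0.03, -0.0075, 0.0267], [0, 0, 0], 0.32],
    [[-0.03, -0.0075, 0.0267], [0, 0, 0], 0.32],
    [[-0.03, -0.0075, 0.0267], [0, 0, 0], 0.32],
    [[-0.03, -0.0075, 0.0267], [0, 0, 0], 0.32],
    [[-0.03, -0.0075, 0.0267], [0, 0, 0], 0.32],
    [[-0.03, -0.0075, 0.0267], [0, 0, 0], 0.32],
    [[-0.03, -0.0075, 0.0267], [0, 0, 0], 0.32],
    [[-0.03, -0.0075, 0.0267], [0, 0, 0], 0.32],
    [[-0.03, -0.0075, 0.0267], [0, 0, 0], 0.32],
    [[-0.03, -0.0075, 0.0267], [0, 0, 0], 0.32],
    [[-0.03, -0.0075, 0.0267], [0, 0, 0], 0.32],
    [[-0.03, -0.0075, 0.0267], [0, 0, 0], 0.32],
    [[-0.02, -0.004, 0.0178], [0, 0, 0], 0.32]
  ]
}}

```text
t: 11.15
position: [0.4805, 0.1244, 0.0333]
tcp_rot: [0.264, 0.631, 0.689, -0.243]
force: [0.1, 3.6, -1.8]
finger_gap: 0.0299
finger_force: 1.5
```

```bash
python3 -c "
from h import *
look('pics/t4.png')"
```

```text
t 11.15 pos [0.4805 0.1244 0.0333] force [ 0.1   3.62 -1.85] gap 0.02985071143253678 
 [[-0.066  0.996  0.057]
 [ 0.74   0.087 -0.667]
 [-0.669 -0.001 -0.743]] 
joints [-0.59  0.86 -0.2   2.09  0.89  0.98 -1.49]
tool units [-1.21  -0.113  1.092]
TCP along 0.2864 lateral 0.017
cap 165 [0.482  0.0813 0.235 ] along 0.2434 lat 0.0147
cap 161 [0.4853 0.0821 0.235 ] along 0.2439 lat 0.0181
```

Call:
{"name": "step_arm", "arguments": {
  "rows": [
    [[-0.02, -0.006, 0.0178], [0, 0, 0], 0.32],
    [[-0.03, -0.009, 0.0267], [0, 0, 0], 0.32],
    [[-0.03, -0.009, 0.0267], [0, 0, 0], 0.32],
    [[-0.03, -0.009, 0.0267], [0, 0, 0], 0.32],
    [[-0.03, -0.009, 0.0267], [0, 0, 0], 0.32],
    [[-0.03, -0.009, 0.0267], [0, 0, 0], 0.32],
    [[-0.03, -0.009, 0.0267], [0, 0, 0], 0.32],
    [[-0.03, -0.009, 0.0267], [0, 0, 0], 0.32],
    [[-0.03, -0.009, 0.0267], [0, 0, 0], 0.32],
    [[-0.03, -0.009, 0.0267], [0, 0, 0], 0.32],
    [[-0.03, -0.009, 0.0267], [0, 0, 0], 0.32],
    [[-0.03, -0.009, 0.0267], [0, 0, 0], 0.32],
    [[-0.03, -0.009, 0.0267], [0, 0, 0], 0.32],
    [[-0.03, 0, 0.0267], [0, 0, 0], 0.32],
    [[-0.03, 0, 0.0267], [0, 0, 0], 0.32],
    [[-0.03, 0, 0.0267], [0, 0, 0], 0.32],
    [[-0.03, 0, 0.0267], [0, 0, 0], 0.32],
    [[-0.02, 0, 0.0178], [0, 0, 0], 0.32]
  ]
}}

```text
t: 13.05
position: [0.4726, 0.0189, 0.0338]
tcp_rot: [0.264, 0.631, 0.688, -0.243]
force: [0.1, 4.3, -0.6]
finger_gap: 0.0297
finger_force: 1.6
```

```bash
python3 -c "
from h import *
look('pics/t5.png')"
```

```text
t 13.05 pos [0.4726 0.0189 0.0338] force [ 0.09  4.27 -0.6 ] gap 0.02973938567160292 
 [[-0.066  0.996  0.057]
 [ 0.74   0.087 -0.667]
 [-0.669 -0.001 -0.743]] 
joints [-0.49  0.84 -0.13  2.24  1.07  0.85 -1.56]
tool units [-0.69   0.     0.629]
TCP along 0.182 lateral -0.0
cap 161 [ 0.4743 -0.0256  0.235 ] along 0.1376 lat -0.0023
cap 180 [ 0.4769 -0.0245  0.235 ] along 0.1384 lat 0.0005
```

View pics/t5.png

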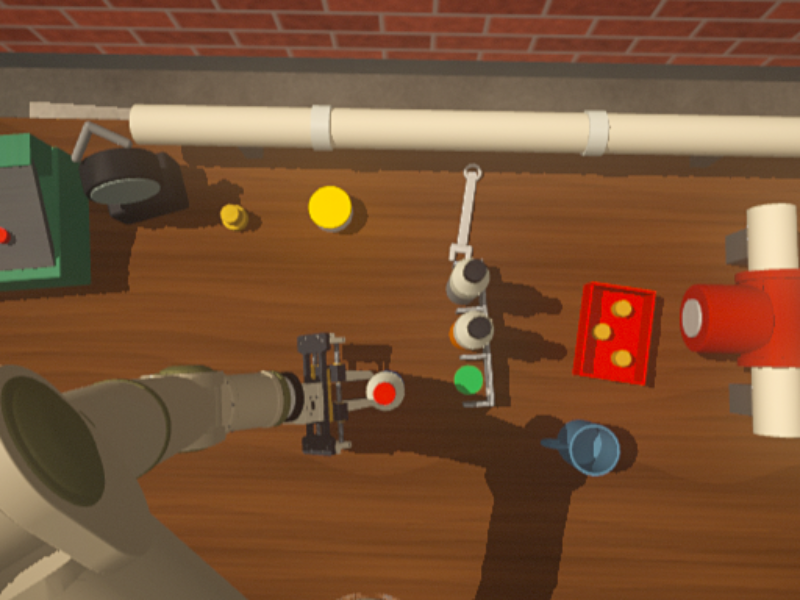

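The bottle is upright on the bay axis (cap at 385,392; spot at 468,380). From here I push straight in.

Call:
{"name": "step_arm", "arguments": {
  "rows": [
    [[-0.02, 0, 0.0178], [0, 0, 0], 0.32],
    [[-0.03, 0, 0.0268], [0, 0, 0], 0.32],
    [[-0.03, 0, 0.0268], [0, 0, 0], 0.32],
    [[-0.03, 0, 0.0268], [0, 0, 0], 0.32],
    [[-0.03, 0, 0.0268], [0, 0, 0], 0.32],
    [[-0.03, 0, 0.0268], [0, 0, 0], 0.32],
    [[-0.03, 0, 0.0268], [0, 0, 0], 0.32],
    [[-0.03, 0, 0.0268], [0, 0, 0], 0.32],
    [[-0.03, 0, 0.0268], [0, 0, 0], 0.32],
    [[-0.03, 0, 0.0268], [0, 0, 0], 0.32],
    [[-0.03, 0, 0.0268], [0, 0, 0], 0.32],
    [[-0.03, 0, 0.0268], [0, 0, 0], 0.32],
    [[-0.03, 0, 0.0268], [0, 0, 0], 0.32],
    [[-0.02, 0, 0.0178], [0, 0, 0], 0.32],
    [[-0.02, 0, 0.0178], [0, 0, 0], 0.32]
  ]
}}

```text
t: 14.65
position: [0.48, -0.0649, 0.0341]
tcp_rot: [0.264, 0.631, 0.689, -0.242]
force: [0.4, 3.5, -1.4]
finger_gap: 0.0299
finger_force: 1.6
```

```bash
python3 -c "
from h import *
look('pics/t6.png')
a=cv2.imread('pics/t6.png')[230:460,280:600]; cv2.imwrite('pics/t6c.png',cv2.resize(a,None,fx=2.4,fy=2.4,interpolation=2))"
```

```text
t 14.65 pos [ 0.48   -0.0649  0.0341] force [ 0.42  3.46 -1.43] gap 0.029936693587377397 
 [[-0.066  0.996  0.058]
 [ 0.741  0.087 -0.666]
 [-0.669 -0.001 -0.744]] 
joints [-0.39  0.84 -0.06  2.3   1.24  0.77 -1.59]
tool units [-0.273 -0.001  0.255]
TCP along 0.098 lateral 0.0001
cap 161 [ 0.482  -0.1069  0.235 ] along 0.0559 lat -0.0017
cap 198 [ 0.4851 -0.1076  0.235 ] along 0.055 lat 0.0014
```

View pics/t6c.png

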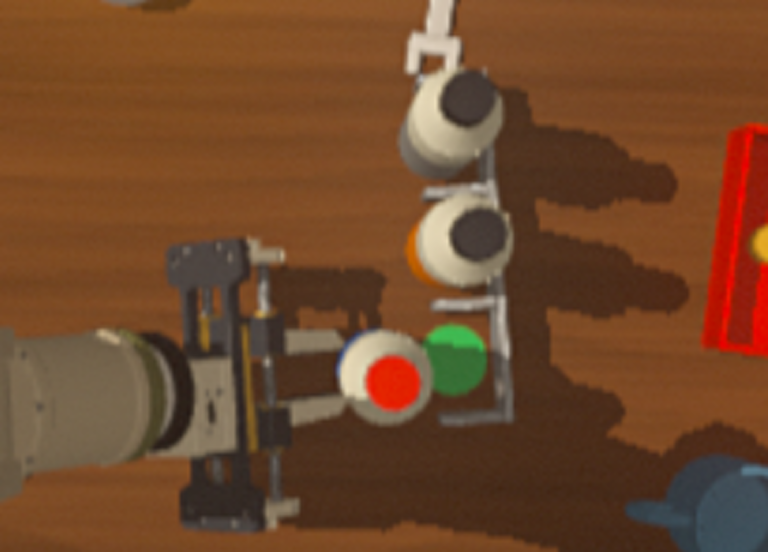

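The bottle is entering the bay centred (cap at 392,382 in the crop), and the hand is clear of the orange bottle. I'll continue more slowly.

Call:
{"name": "step_arm", "arguments": {
  "rows": [
    [[-0.02, 0, 0.0179], [0, 0, 0], 0.32],
    [[-0.02, 0, 0.0179], [0, 0, 0], 0.32],
    [[-0.02, 0, 0.0179], [0, 0, 0], 0.32],
    [[-0.02, 0, 0.0179], [0, 0, 0], 0.32],
    [[-0.02, 0, 0.0179], [0, 0, 0], 0.32],
    [[-0.02, 0, 0.0179], [0, 0, 0], 0.32],
    [[-0.02, 0, 0.0179], [0, 0, 0], 0.32],
    [[-0.02, 0, 0.0179], [0, 0, 0], 0.32],
    [[-0.02, 0, 0.0179], [0, 0, 0], 0.32],
    [[-0.02, 0, 0.0179], [0, 0, 0], 0.32],
    [[-0.02, 0, 0.0179], [0, 0, 0], 0.32],
    [[-0.01, 0, 0.009], [0, 0, 0], 0.32],
    [[-0.01, 0, 0.009], [0, 0, 0], 0.32]
  ]
}}

```text
t: 16.05
position: [0.4843, -0.1128, 0.0341]
tcp_rot: [0.264, 0.631, 0.689, -0.242]
force: [-0.8, 3.3, -1.2]
finger_gap: 0.0301
finger_force: 1.7
```

```bash
python3 -c "
from h import *
look('pics/t7.png')"
```

```text
t 16.05 pos [ 0.4843 -0.1128  0.0341] force [-0.76  3.34 -1.17] gap 0.030114597407350455 
 [[-0.066  0.996  0.057]
 [ 0.741  0.087 -0.666]
 [-0.669 -0.001 -0.744]] 
joints [-0.32  0.84 -0.02  2.32  1.35  0.74 -1.6 ]
tool units [-0.034 -0.001  0.041]
TCP along 0.0498 lateral 0.0001
cap 169 [ 0.486 -0.154  0.235] along 0.0087 lat -0.0018
cap 219 [ 0.4902 -0.1538  0.235 ] along 0.0085 lat 0.0025
```

Call:
{"name": "step_arm", "arguments": {
  "rows": [
    [[-0.006, 0, 0.0054], [0, 0, 0], 0.32],
    [[-0.006, 0, 0.0054], [0, 0, 0], 0.32],
    [[-0.006, 0, 0.0054], [0, 0, 0], 0.32],
    [[-0.006, 0, 0.0054], [0, 0, 0], 0.32],
    [[-0.005, 0, 0.0045], [0, 0, 0], 0.32],
    [[-0.005, 0, 0.0045], [0, 0, 0], 0.32],
    [[0, 0, 0], [0, 0, 0], 0.32]
  ]
}}

```text
t: 16.85
position: [0.4849, -0.1197, 0.0342]
tcp_rot: [0.264, 0.631, 0.689, -0.242]
force: [-0.3, 1.7, -1.0]
finger_gap: 0.0299
finger_force: 1.5
```

```bash
python3 -c "
from h import *
look('pics/t8.png')"
```

```text
t 16.85 pos [ 0.4849 -0.1197  0.0342] force [-0.34  1.67 -0.97] gap 0.0299308382813969 
 [[-0.066  0.996  0.057]
 [ 0.74   0.087 -0.666]
 [-0.669 -0.001 -0.743]] 
joints [-0.31  0.84 -0.01  2.32  1.37  0.74 -1.6 ]
tool units [ 0.001 -0.001  0.01 ]
TCP along 0.0429 lateral 0.0001
cap 170 [ 0.4868 -0.1613  0.235 ] along 0.0014 lat -0.0016
cap 224 [ 0.4911 -0.1596  0.235 ] along 0.0026 lat 0.0028
```

Nearly home. I'll creep the last 2–3 mm onto the plate and watch the force.

Call:
{"name": "step_arm", "arguments": {
  "rows": [
    [[-0.004, 0, 0.0036], [0, 0, 0], 0.32],
    [[-0.004, 0, 0.0036], [0, 0, 0], 0.32],
    [[0, 0, 0], [0, 0, 0], 0.32]
  ]
}}

```text
t: 17.25
position: [0.485, -0.1212, 0.0342]
tcp_rot: [0.264, 0.63, 0.689, -0.242]
force: [-1.1, 2.0, -1.3]
finger_gap: 0.0295
finger_force: 1.6
```

```bash
python3 -c "
from h import *
look('pics/t9.png')"
```

```text
t 17.25 pos [ 0.485  -0.1212  0.0342] force [-1.13  1.95 -1.34] gap 0.029507202367671865 
 [[-0.066  0.996  0.058]
 [ 0.741  0.087 -0.666]
 [-0.669 -0.001 -0.743]] 
joints [-0.31  0.84 -0.01  2.32  1.37  0.74 -1.61]
tool units [ 0.008 -0.001  0.003]
TCP along 0.0414 lateral 0.0001
cap 167 [ 0.4867 -0.1628  0.235 ] along -0.0002 lat -0.0018
cap 227 [ 0.4913 -0.1614  0.235 ] along 0.0008 lat 0.0029
```

Call:
{"name": "step_arm", "arguments": {
  "rows": [
    [[-0.004, 0, 0.0036], [0, 0, 0], 0.32],
    [[-0.004, 0, 0.0036], [0, 0, 0], 0.32],
    [[0, 0, 0], [0, 0, 0], 0.32]
  ]
}}

```text
t: 17.65
position: [0.4852, -0.1224, 0.034]
tcp_rot: [0.263, 0.63, 0.689, -0.242]
force: [-1.5, 4.6, -0.4]
finger_gap: 0.0298
finger_force: 2.4
```

```bash
python3 -c "
from h import *
look('pics/t10.png')"
```

```text
t 17.65 pos [ 0.4852 -0.1224  0.034 ] force [-1.45  4.58 -0.44] gap 0.02977004703894394 
 [[-0.066  0.996  0.058]
 [ 0.741  0.088 -0.666]
 [-0.668 -0.001 -0.744]] 
joints [-0.3   0.84 -0.01  2.32  1.37  0.74 -1.61]
tool units [ 0.013 -0.001 -0.003]
TCP along 0.0402 lateral 0.0002
cap 171 [ 0.487  -0.1632  0.235 ] along -0.0006 lat -0.0016
cap 223 [ 0.4912 -0.1619  0.235 ] along 0.0003 lat 0.0027
```

Static force has risen to 4.6 N and the cap has stopped, so the bottle is on the plate. I'll back off.

Call:
{"name": "step_arm", "arguments": {
  "rows": [
    [[0.01, 0, -0.009], [0, 0, 0], 0.32],
    [[0.02, 0, -0.018], [0, 0, 0], 0.32],
    [[0.05, 0, -0.045], [0, 0, 0], 0.32],
    [[0.1, 0, -0.09], [0, 0, 0], 0.32],
    [[0.1, 0, -0.09], [0, 0, 0], 0.32],
    [[0.1, 0, -0.09], [0, 0, 0], 0.32],
    [[0.1, 0, -0.09], [0, 0, 0], 0.32],
    [[0, 0, 0], [0, 0, 0], 0.32],
    [[0, 0, 0], [0, 0, 0], 0.32]
  ]
}}

```text
t: 18.65
position: [0.4766, -0.0262, 0.0344]
tcp_rot: [0.264, 0.63, 0.689, -0.242]
force: [0.5, -0.4, 1.3]
finger_gap: 0.0297
finger_force: 0.0
```

```bash
python3 -c "
from h import *
look('pics/t11.png')"
```

```text
t 18.65 pos [ 0.4766 -0.0262  0.0344] force [ 0.47 -0.42  1.3 ] gap 0.02974563065172587 
 [[-0.066  0.996  0.058]
 [ 0.74   0.088 -0.667]
 [-0.669 -0.001 -0.743]] 
joints [-0.44  0.84 -0.09  2.28  1.16  0.81 -1.57]
tool units [-0.464 -0.001  0.43 ]
TCP along 0.1368 lateral 0.0
cap 169 [ 0.487  -0.1632  0.235 ] along -0.0006 lat -0.0016
cap 224 [ 0.4917 -0.1618  0.235 ] along 0.0004 lat 0.0032
```

View pics/t11.png

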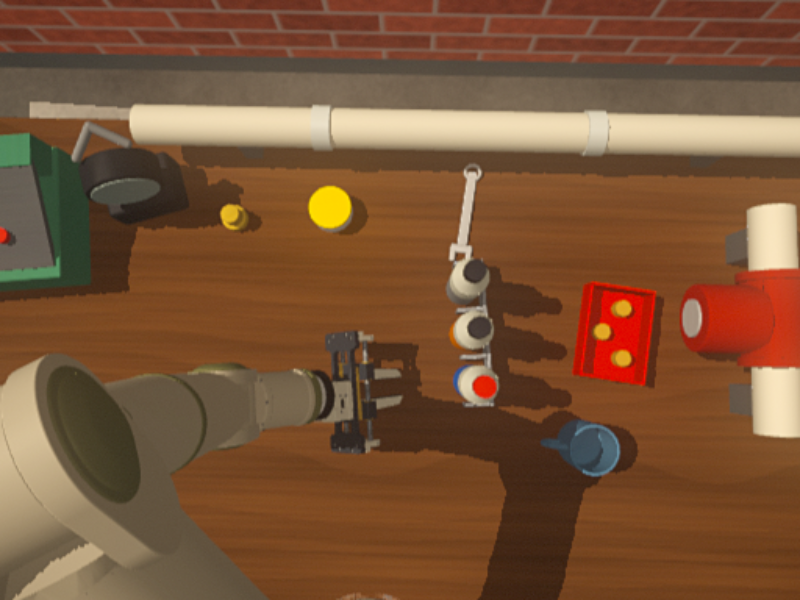

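The bottle stands upright in the bay (cap at 484,386), level with its neighbours. The hand is clear and nothing else has moved.

```bash
python3 -c "
from station import ticket
print(ticket.close_job())"
```

```text
the job is handed in; nothing more can be done
None
```

The blue bottle stands upright against the back plate in the green-spot bay, within about 1 mm of the spot along the bay and 3 mm across by the cameras; nothing else moved in the pictures, and the job is handed in (no verdict was returned).

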